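Slide the windowed panel out over the end of its rack

TASK

Two thin metal plates lie in the two channels of the low wooden rack. With the fingertips, push the plate that has the rectangular window along its channel until it sticks out about 3 cm past the rack's open end, so that its edge can be got hold of later; it must stay lying flat in its channel. Only slide it, without a flick: do not pick it up, leave the plain plate where it lies and do not disturb the jar, the tin or the screwdriver beside the rack.

Things in the scene. Friction and masses are not known exactly. Their poses are not given: they have to be found in the camera images.
- rack: Low plywood rack, fixed, 240 mm long (x), 124 wide (y), 45 high; origin: centre of its underside. Flat deck 40 mm above the origin. Three ribs along x at y = -60, 0, +60 mm, 4 mm wide, 5 mm above the deck, make two 56 mm wide channels centred on y = -30 and +30 mm. End x = -120 mm is open (bare deck edge), facing roughly the robot's left; end x = +120 mm is closed by a 6 mm strip as high as the ribs.
- open_end (a point): Middle of the deck's edge at the rack's open end, on the deck's upper face (rack x = -120 mm, y = 0, z = 40 mm).
- panel: Windowed plate: bare aluminium, 100 (x) x 50 (y) x 6 mm, 34 x 24 mm window through its middle, about 75 g, loose. Origin: centre of its underside, on the deck. Lies lengthwise in either channel, 30 to 90 mm short of the open end, over 40 mm of free channel behind it. Sticks out 30 mm when its origin is at rack x = -100 mm. Slides with friction, stops when not pushed.
- blank: The plain plate: bare aluminium, 100 x 50 x 6 mm, no window, about 75 g, loose, in the other channel. Origin: centre of its underside. To be left alone.
- jar: Glue jar, white with a black cap, 38 mm across and 50 mm high, standing loose beside the rack. Origin: centre of its underside.
- tin: Small round tin, 36 mm across and 16 mm high, loose beside the rack. Origin: centre of its underside.
- driver: Small screwdriver, 144 mm long and 11 mm thick, lying loose beside the rack, roughly parallel to it. Origin: its middle, on the desk.
Mind the look-alikes: they are no part of the job. What is shaped like the panel but yellow is not meant.

How it is judged:
By the outcome, as a careful person would: the job done as asked, in the order asked, and still so for the second after the job is handed in, with the robot touching nothing.
It also fails if it takes over 35 s, if anything falls off the work surface, if the arm or the gripper's body presses on something with over 40 N, if the wrist force passes 120 N, or if a joint passes its speed limit or range.

ROBOT

A 7-joint arm with a two-finger parallel gripper is mounted at the origin on a cart in front of the work surface, level with it; the furniture and walls round the work are solid. World frame = base frame: x ahead of the robot, y to its left, z up, the work surface at z = 0. Lengths are in mm, angles in degrees, forces in N, time in s.
With the tool pointing down it reaches from about 400 to 875 mm from the base axis. Payload 4.4 kg.
Tool frame: the origin (TCP) lies at the very end of the fingers, on their centre line; the grasp point (between the pads) lies 19 mm behind it; z points along the fingers, y is the line along which they close (so a half turn about z gives the same grasp; the last joint's range is limited). The gripper opens to 85 mm and grips with 20 to 120 N. Pads are 22 mm wide; open, the fingers measure 114 mm over their backs; the gripper's body (76 mm by 85 mm) begins 54 mm behind the grasp point. The pads swing forward as they close: fully open they stand 13 mm farther back than shut.
Start: joints at [-69.889, 36.005, 2.206, 86.941, -1.547, 57.084, -1.146], TCP at [263.122, 594.377, 231.313] pointing down, gripper open.
Joint ranges: [-175.42, 175.42], [-21.48, 121.26], [-71.46, 75.88], [10.55, 141.38], [-63.04, 243.04], [13.31, 113.54], [-168.57, 168.57]. Speed limits (degrees/s): [147.25, 147.25, 180, 180, 180, 180, 180].

INTERFACE

Orientations are given as a 3x3 rotation matrix whose columns are the frame's x, y, z axes.
In Python, from cell import robot, vision gives the robot as it stands.
- The arm moves only by the shell command python3 -m creep 'ROWS' [OPENING] [FORCE]. ROWS is JSON, a list of rows, each a list of 6 numbers: the shift along the tool's x, y, z normalised to -1 to 1, where 1 is 50 mm, then the turn, a rotation vector about the tool's x, y, z normalised to -1 to 1, where 1 is 8 degrees. In form: [[x, y, z, wx, wy, wz], ...]. A call has 1 to 8 rows; each row shifts and turns the commanded pose from where the row before left it, along the tool's axes as they then stand; what a row does not reach is not made up. A row lasts 1/8 s, in which the tool goes at most 62.5 mm and 10.7 degrees, less where a joint would pass 70% of its speed; a pose out of reach is approached as far as the arm can. A call with a number of a shift or a turn outside -1 to 1 is refused whole. A call with a gripper value outside its range is refused whole. OPENING is the opening, from 0 (shut) to 1 (fully open), set as the call begins (- or left out, the last holds). The fingers move at their own pace and stop on an object; FORCE is the grip in N (left out, the last holds). Time passes only in rows, so rows that do not move let the fingers close. It gives the time, the measured TCP pose, the force, the opening and the grip force at its end, in the units of the state.
- robot.sense(): the state, without advancing time (a new reading comes with each control period).
- vision.camera(name): name is "scene" or "top"; returns the picture (400x640x3 uint8, blue, green, red); there is no depth.
- vision.camera_model(name): a dict with "camera_matrix" (3x3 intrinsics, pixels), "k1" (the pictures are not rectified: a ray, as slopes to the right and down, at radius r is drawn at 1 + k1 r^2 times it, then the intrinsics apply), "world_from_camera" (4x4, takes a point from camera to world coordinates). Camera axes: x right, y down, z forward; pixel columns grow to the right and rows downward; lengths in mm; the calibration is good to about 2 mm. A picture is of the moment at which its call begins. camera_model takes no time and is no camera call.
- robot.finish_job(): hands the job in; it is judged then, once.
Trained networks look in the newest picture that a camera, given by its name, has taken for a name from the list of things; names that differ only in an ending like _2 or _b are one class to them, and where a whole thing is asked for, a point or a joint stands for the part that bears it (a point fixed in the world has none). Each returns a list of dicts, best first, with "confidence" (0 to 1); they miss things now and then, are a little off and sometimes report something else, mostly with a low value. They report only what shows in the picture. A call takes as long as a camera call. They do not tell look-alikes from the thing itself.
- vision.spot_in(query, camera): "point" ([x, y, z] in mm, in world coordinates, good to about 4 mm: the middle of the surface that is visible of it).
- vision.pinpoint(query, camera): "point" ([x, y, z] in mm, in world coordinates, good to about 4 mm: a listed point, or the origin of a listed thing).
The state is a dict: "time": time; "qpos": joint angles; "joint_velocities": joint speeds; "effort": joint torques, N m; "tool_pos": TCP position; "orientation": TCP orientation; "wrist_force": force on the tool from outside, world axes, zero at the start; "moment": the same for the moment, N m; "width": finger opening in mm; "gripper_force": force on a finger pad.
Only numpy, scipy, OpenCV 4.12 (cv2) and the standard library are available. Lean on these libraries where they do the work, as an engineer would, in place of code of your own. Each camera call takes 0.05 s, during which the arm holds its last target. There are 200 camera calls.

## Working session

There is one attempt and no reset: what is moved stays moved. The work goes in short steps, Python scripts to look and compute and a shell command to move; the robot and the scene stay as the last step left them, time stands still between calls to the robot, and variables do not carry over. Pictures are saved under pics/ and viewed, at most 10 in all, crops included, and the job is handed in when it is done.

```bash
mkdir -p pics; ls
python3 - <<'E'
from cell import robot, vision
import cv2
s=robot.sense(); print(s['time'],s['tool_pos'],s['orientation'],s['width'])
for c in ('scene','top'):
    cv2.imwrite(f'pics/{c}0.png',vision.camera(c))
    for q in ('panel','blank','rack','open_end','jar','tin','driver'):
        print(c,q,[(round(d['confidence'],2),[round(v) for v in d['point']]) for d in vision.pinpoint(q,c)][:4])
print(robot.sense()['time'])
E
```

```text
pics
0.0 [262.86361338 593.78665893 230.3854007 ] [[-9.14371569e-01  4.04875358e-01 -7.61093406e-04]
 [ 4.04876073e-01  9.14369907e-01 -1.74338206e-03]
 [-9.93152649e-06 -1.90224749e-03 -9.99998191e-01]] 85.10871989640133
scene panel [(0.72, [594, -336, 1]), (0.59, [503, -101, 39])]
scene blank [(0.59, [564, -76, 40])]
scene rack [(0.73, [536, -120, 2])]
scene open_end []
scene jar [(0.59, [414, -118, 3])]
scene tin [(0.94, [446, -211, -4])]
scene driver []
top panel [(0.93, [503, -101, 39]), (0.68, [595, -337, 2])]
top blank [(0.7, [563, -83, 41]), (0.4, [418, -126, -2])]
top rack [(0.75, [540, -122, -3]), (0.62, [563, -82, 39])]
top open_end [(0.6, [518, -6, 44])]
top jar [(0.71, [414, -122, -2])]
top tin [(0.76, [450, -210, -1])]
top driver [(0.76, [641, -114, -1]), (0.71, [518, -6, 44])]
0.8
```

View pics/top0.png

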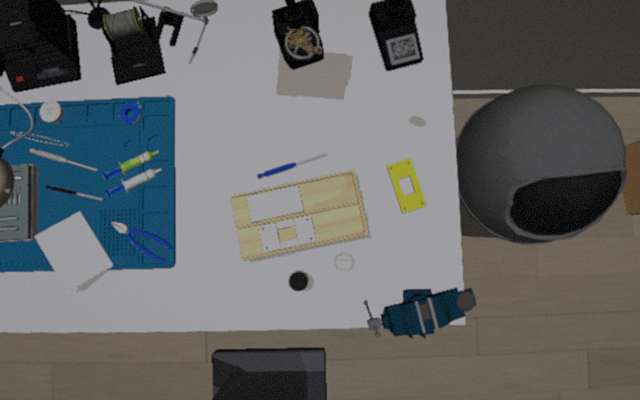

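View pics/scene0.png

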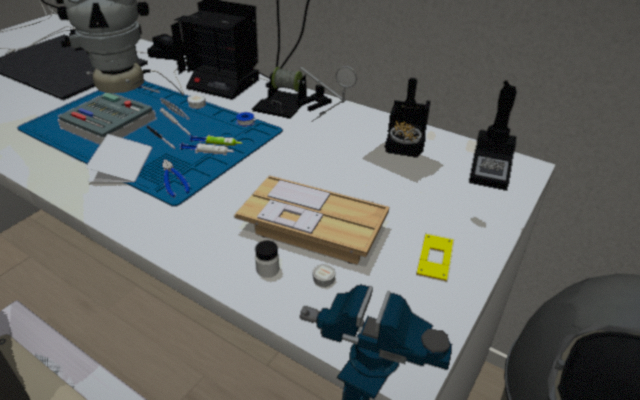

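The top view shows the bare windowed plate at (288,234), in the channel nearer the robot. The plain plate is at (275,203), and the yellow look-alike at (406,186) is off the rack. Open end is on the left at about (237,228). The windowed aluminium plate in the rack is the target, so I'll check it in a close crop.

```bash
cat > h.py <<'E'
import numpy as np, cv2
from cell import robot, vision
def unproj(cam,uv,z):
    m=vision.camera_model(cam);K=np.array(m['camera_matrix']);T=np.array(m['world_from_camera'])
    d=(np.array(uv,float)-K[:2,2])/[K[0,0],K[1,1]]
    s=d.copy()
    for _ in range(20): s=d/(1+m['k1']*(s@s))
    r=T[:3,:3]@np.r_[s,1]; o=T[:3,3]
    return o+r*(z-o[2])/r[2]
def proj(cam,P):
    m=vision.camera_model(cam);K=np.array(m['camera_matrix']);T=np.linalg.inv(np.array(m['world_from_camera']))
    c=T[:3,:3]@np.array(P,float)+T[:3,3]; s=c[:2]/c[2]; s=s*(1+m['k1']*(s@s))
    return K[:2,:2]@s+K[:2,2]
def rackpose(): pass
E
python3 - <<'E'
import cv2
im=cv2.imread('pics/top0.png')[160:270,220:380]
cv2.imwrite('pics/crop0.png',cv2.resize(im,None,fx=5,fy=5,interpolation=cv2.INTER_CUBIC))
E
```

```text
(no output)
```

View pics/crop0.png

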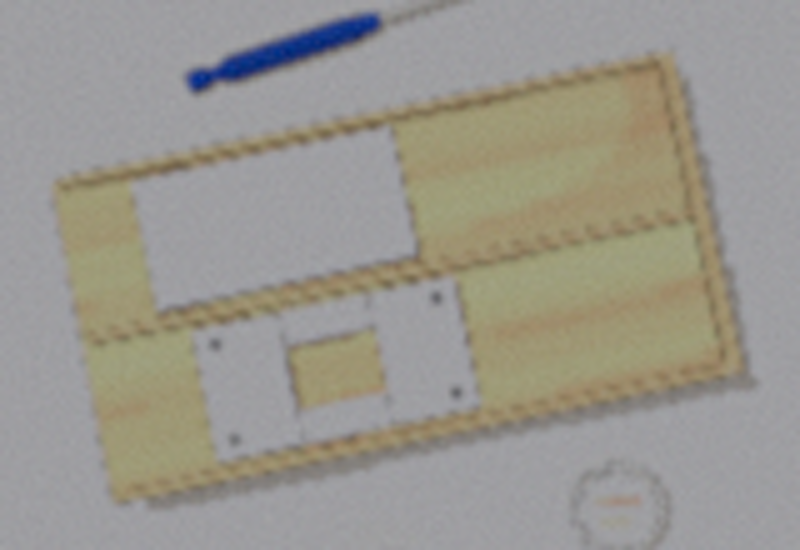

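The crop confirms it: grey plate with a window, crop corners (193,335), (460,280), (480,407), (217,460). About 250 crop px of free channel lie behind it.

Run:
```python
from h import *
def w(p,z): return unproj('top',(np.array(p)+.5)/5-.5+[220,160],z)
R=[w(p,45) for p in [(57,185),(112,495),(670,55),(740,370)]]
R[0]=w((57,185),45)
P=[w(p,46) for p in [(193,335),(460,280),(480,407),(217,460)]]
for p in R+P: print(p.round(1))
print([round(float(np.linalg.norm(a-b)),1) for a,b in [(R[0],R[1]),(R[2],R[3]),(R[0],R[2]),(R[1],R[3]),(P[0],P[1]),(P[1],P[2]),(P[3],P[2])]])
x=(R[2]-R[0]+R[3]-R[1]);x/=np.linalg.norm(x); px=P[1]-P[0]+P[2]-P[3];px/=np.linalg.norm(px)
y=np.array([-x[1],x[0],0]); c=sum(R)/4
print('yaw',np.degrees(np.arctan2(x[1],x[0])),np.degrees(np.arctan2(px[1],px[0])),'c',c)
loc=lambda p:(round(float((p-c)@x),1),round(float((p-c)@y),1))
for p in P+[sum(P)/4]: print(loc(p))
g=c+x*20+y*-30; print('open end',c-120*x)
for rx in (0,40,60): print(rx,(c+x*rx-30*y).round(1),(c+x*rx+30*y).round(1))
print(robot.sense()['qpos'])
```

```text
[578.1   1.2  45. ]
[461.9 -18.2  45. ]
[ 621.1 -230.3   45. ]
[ 502.  -252.1   45. ]
[520.3 -49.3  46. ]
[ 538.2 -149.1   46. ]
[ 490.9 -155.2   46. ]
[473.8 -57.5  46. ]
[117.8, 121.0, 235.5, 237.3, 101.4, 47.7, 99.3]
yaw -79.86725405132655 -79.96622811905532 c [ 540.75694296 -124.83901764   45.        ]
(-78.0, -6.8)
(23.4, -6.8)
(21.2, -54.4)
(-78.1, -54.0)
(-27.9, -30.5)
open end [519.64541913  -6.7106825   45.        ]
0 [ 511.2 -130.1   45. ] [ 570.3 -119.6   45. ]
40 [ 518.3 -169.5   45. ] [ 577.3 -158.9   45. ]
60 [ 521.8 -189.2   45. ] [ 580.8 -178.6   45. ]
[-69.88855645  36.00096304   2.20678027  86.94116771  -1.54528769
  57.08328056  -1.14617387]
```

```bash
python3 -m creep '[[0,0,0,0,0,1],[0,0,0,0,0,1],[0,0,0,0,0,1],[0,0,0,0,0,1],[0,0,0,0,0,1],[0,0,0,0,0,1],[0,0,0,0,0,1],[0,0,0,0,0,0]]' 0 20; python3 -m creep '[[-0.6,0.1,0,0,0,0],[-1,0.14,0,0,0,0],[-1,0.14,0,0,0,0],[-1,0.14,0,0,0,0],[-1,0.14,0,0,0,0],[-1,0.14,0,0,0,0],[-1,0.14,0,0,0,0],[-1,0.14,0,0,0,0]]'
```

```text
time: 1.8
tool_pos: [262.9, 594.5, 231.2]
orientation: [[-0.177, 0.984, 0.0], [0.984, 0.177, -0.0], [-0.0, 0.0, -1.0]]
wrist_force: [0.5, 0.1, -0.7]
width: 0.1
gripper_force: 0.0
time: 2.8
tool_pos: [383.6, 228.4, 231.7]
orientation: [[-0.179, 0.984, 0.001], [0.984, 0.179, 0.001], [0.0, 0.001, -1.0]]
wrist_force: [1.0, 0.1, 0.9]
width: -0.3
gripper_force: 0.0
```

```bash
python3 -m creep '[[-1,0.14,0,0,0,0],[-1,0.14,0,0,0,0],[-1,0.14,0,0,0,0],[-1,0.14,0,0,0,0],[-1,0.14,0,0,0,0],[-1,0.14,0,0,0,0],[-1,0.14,0,0,0,0],[-1,0.14,0,0,0,0]]'; python3 -m creep '[[-0.6,0.1,0,0,0,0],[0,0,0.5,0,0,0],[0,0,0.7,0,0,0],[0,0,0.7,0,0,0],[0,0,0.4,0,0,0],[0,0,0,0,0,0],[0,0,0,0,0,0]]'
python3 - <<'E'
from h import *
s=robot.sense();print(s['tool_pos'],s['qpos'])
im=vision.camera('scene');cv2.imwrite('pics/s1.png',cv2.resize(im[120:300,190:430],None,fx=3,fy=3,interpolation=cv2.INTER_CUBIC))
E
```

```text
time: 3.8
tool_pos: [509.0, -155.7, 231.5]
orientation: [[-0.179, 0.984, 0.001], [0.984, 0.179, 0.0], [0.0, 0.001, -1.0]]
wrist_force: [1.1, 0.4, 0.5]
width: 0.1
gripper_force: 0.0
time: 4.68
tool_pos: [519.3, -183.2, 117.1]
orientation: [[-0.177, 0.984, 0.001], [0.984, 0.177, -0.0], [-0.001, 0.001, -1.0]]
wrist_force: [0.6, -0.2, 0.6]
width: -0.2
gripper_force: 0.0
[ 519.29534976 -183.15237691  117.13867922] [  5.55141424  38.02953719  16.88007116 109.39833062 -18.15209801
  35.06667311  44.17935542]
```

View pics/s1.png

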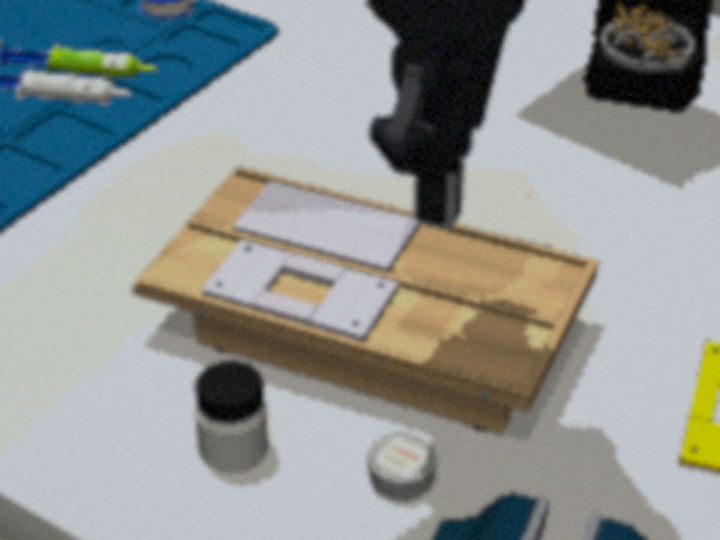

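The fingers hang over the near channel, behind the plate, with the tip at crop (437,222). Tool position in the rack frame is x≈+54, y≈-31, which leaves about 20 mm to the plate's edge. I'll lower now.

```bash
python3 -m creep '[[0,0,0.5,0,0,0],[0,0,0.5,0,0,0],[0,0,0.3,0,0,0],[0,0,0,0,0,0],[0,0,0,0,0,0]]';  python3 - <<'E'
from h import *
s=robot.sense();print(s['tool_pos'],proj('scene',s['tool_pos']),(proj('scene',s['tool_pos'])-[190,120])*3)
im=vision.camera('scene');cv2.imwrite('pics/s2.png',cv2.resize(im[150:260,220:400],None,fx=4,fy=4,interpolation=cv2.INTER_CUBIC))
E
```

```text
time: 5.35
tool_pos: [519.3, -183.2, 52.2]
orientation: [[-0.176, 0.984, 0.001], [0.984, 0.176, -0.001], [-0.001, 0.001, -1.0]]
wrist_force: [0.0, 0.6, 0.1]
width: 0.0
gripper_force: 0.0
[ 519.29768194 -183.17984884   52.1703821 ] [334.38192923 225.12218308] [433.14578769 315.36654924]
```

View pics/s2.png

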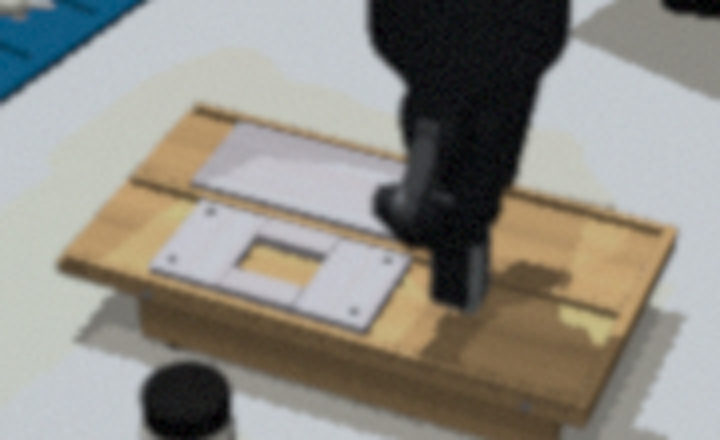

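The fingertips are mid-channel, about 20 mm behind the plate. I'll lower to 3 mm above the deck and push slowly.

```bash
python3 -m creep '[[0,0,0.1,0,0,0],[0,0,0.08,0,0,0],[0,0,0,0,0,0],[0,0,0,0,0,0]]'; python3 -m creep '[[0.1,0,0,0,0,0],[0.1,0,0,0,0,0],[0.1,0,0,0,0,0],[0.1,0,0,0,0,0],[0.1,0,0,0,0,0],[0.1,0,0,0,0,0],[0.1,0,0,0,0,0],[0.1,0,0,0,0,0]]'
```

```text
time: 5.9
tool_pos: [518.6, -182.9, 42.2]
orientation: [[-0.176, 0.984, -0.0], [0.984, 0.176, 0.0], [0.0, -0.0, -1.0]]
wrist_force: [-0.1, 0.2, 0.3]
width: -0.0
gripper_force: 0.0
time: 6.9
tool_pos: [511.6, -143.2, 42.3]
orientation: [[-0.176, 0.984, 0.0], [0.984, 0.176, -0.0], [-0.0, 0.0, -1.0]]
wrist_force: [0.6, -0.4, 0.2]
width: -0.2
gripper_force: 0.3
```

```bash
python3 -m creep '[[0.1,0,0,0,0,0],[0.1,0,0,0,0,0],[0.1,0,0,0,0,0],[0.1,0,0,0,0,0],[0.1,0,0,0,0,0],[0.1,0,0,0,0,0],[0.1,0,0,0,0,0],[0.1,0,0,0,0,0]]';  python3 - <<'E'
from h import *
s=robot.sense();print(s['tool_pos'],(np.array(s['tool_pos'])-[540.8,-124.8,45])@[.176,-.984,0])
im=vision.camera('top');cv2.imwrite('pics/t3.png',cv2.resize(im[160:270,220:380],None,fx=5,fy=5,interpolation=cv2.INTER_CUBIC))
E
```

```text
time: 7.9
tool_pos: [504.5, -103.8, 42.3]
orientation: [[-0.176, 0.984, 0.0], [0.984, 0.176, 0.0], [-0.0, 0.0, -1.0]]
wrist_force: [0.6, -0.8, 0.3]
width: 0.1
gripper_force: 0.3
[ 504.54403141 -103.76196139   42.28336886] -27.08248046577251
```

View pics/t3.png

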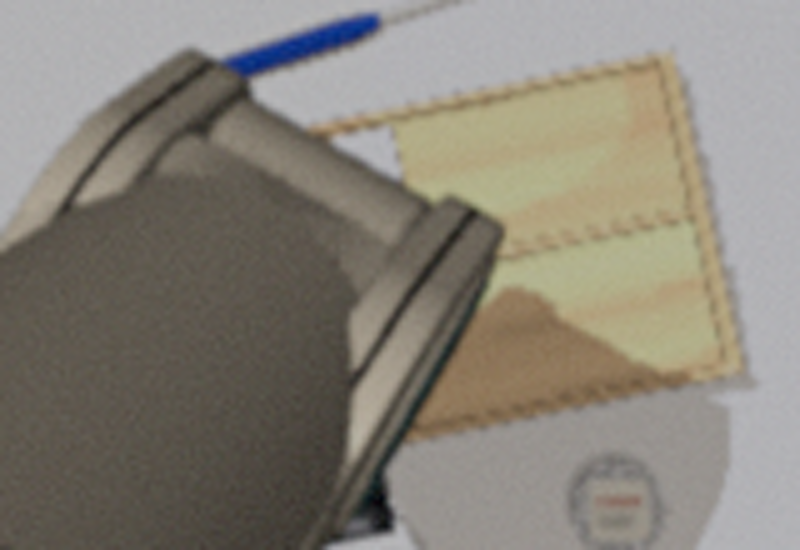

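The arm hides the plate from above; the plain plate's rear edge at (395,125) hasn't moved. I'll push 9 mm more and check in the scene view.

```bash
python3 -m creep '[[0.1,0,0,0,0,0],[0.08,0,0,0,0,0],[0,0,0,0,0,0],[0,0,0,0,0,0]]';  python3 - <<'E'
from h import *
s=robot.sense();p=np.array(s['tool_pos']);print(p,(p-[540.8,-124.8,45])@[.176,-.984,0])
im=vision.camera('scene');cv2.imwrite('pics/s4.png',cv2.resize(im[170:270,215:315],None,fx=6,fy=6,interpolation=cv2.INTER_CUBIC))
x=np.array([.176,-.984,0]);y=np.array([.984,.176,0]);c=np.array([540.8,-124.8,0])
for l in [(-150,-5,46),(-150,-55,46),(-120,-62,45),(-120,0,45)]:
    print(l,(proj('scene',c+l[0]*x+l[1]*y+[0,0,l[2]])-[215,170])*6)
E
```

```text
time: 8.45
tool_pos: [502.9, -95.1, 42.3]
orientation: [[-0.176, 0.984, -0.0], [0.984, 0.176, 0.0], [0.0, -0.0, -1.0]]
wrist_force: [0.1, 0.2, -0.7]
width: -0.2
gripper_force: 0.0
[502.9395327  -95.14753163  42.27040624] -35.84147111692679
(-150, -5, 46) [120.61685781 114.26815351]
(-150, -55, 46) [ 31.74922878 208.43600843]
(-120, -62, 45) [109.24022344 251.82514781]
(-120, 0, 45) [216.29798864 132.23964278]
```

View pics/s4.png

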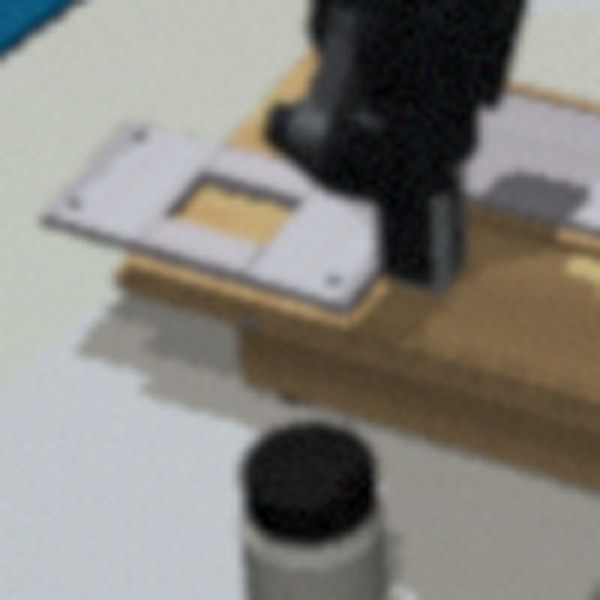

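The plate lies flat and overhangs by 27–30 mm, with front corners at (40,218) and (130,122) in the crop. I'll back off for a clear top view to measure it.

```bash
python3 -m creep '[[-0.3,0,0,0,0,0],[-0.3,0,0,0,0,0],[0,0,-0.4,0,0,0],[-0.3,0,-0.4,0,0,0],[-0.9,0,0,0,0,0],[-1,0,0,0,0,0],[-0.5,0,0,0,0,0],[0,0,0,0,0,0]]';  python3 - <<'E'
from h import *
s=robot.sense();p=np.array(s['tool_pos']);print(p,(p-[540.8,-124.8,45])@[.176,-.984,0])
im=vision.camera('top');cv2.imwrite('pics/t5.png',cv2.resize(im[160:270,220:380],None,fx=5,fy=5,interpolation=cv2.INTER_CUBIC))
E
```

```text
time: 9.5
tool_pos: [531.3, -262.1, 82.4]
orientation: [[-0.17, 0.985, 0.001], [0.985, 0.17, -0.003], [-0.003, 0.0, -1.0]]
wrist_force: [-0.4, -0.1, -0.0]
width: 0.1
gripper_force: 0.0
[ 531.30418389 -262.06888049   82.43634002] 133.4013147711266
```

View pics/t5.png

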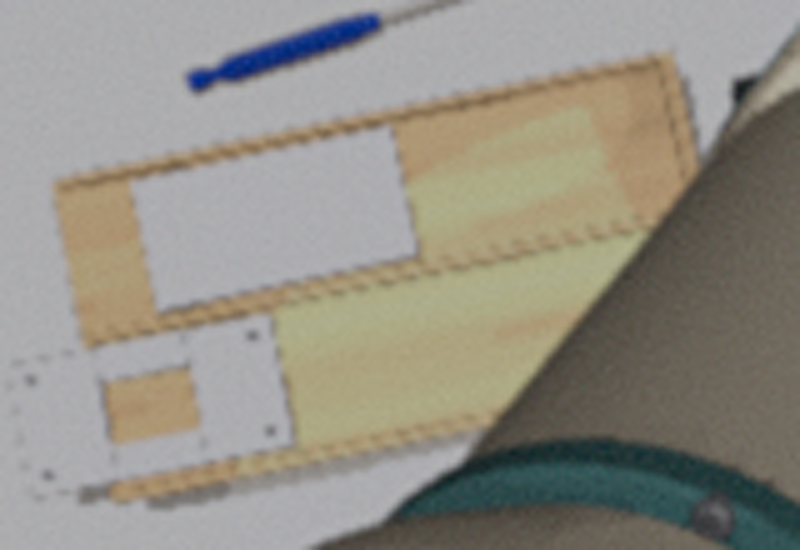

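Run:
```python
from h import *
def w(p,z): return unproj('top',(np.array(p)+.5)/5-.5+[220,160],z)
c=np.array([540.76,-124.84,0]);a=np.radians(-79.87);x=np.array([np.cos(a),np.sin(a),0]);y=np.array([-x[1],x[0],0])
for p,z in [((12,362),46),((33,498),46),((273,318),46),((296,443),46),((57,185),45),((88,345),45),((112,495),45)]:
    q=w(p,z)-c;print(p,(q@x).round(1),(q@y).round(1))
```

```text
(12, 362) -146.1 -3.1
(33, 498) -147.8 -54.2
(273, 318) -47.5 -6.6
(296, 443) -48.2 -53.8
(57, 185) -117.5 58.9
(88, 345) -117.2 -2.5
(112, 495) -118.9 -58.9
```

Measured overhang is about 29–30 mm, with the plate straight in its channel and the plain plate unmoved. The gripper is clear, so I'm handing in.

```bash
python3 -m creep '[[0,0,-0.6,0,0,0],[0,0,-0.6,0,0,0],[0,0,0,0,0,0],[0,0,0,0,0,0]]'; python3 -c "
from cell import robot
print(robot.finish_job())"
```

```text
time: 10.05
tool_pos: [531.6, -256.2, 141.8]
orientation: [[-0.177, 0.984, -0.001], [0.984, 0.177, 0.001], [0.002, -0.001, -1.0]]
wrist_force: [-0.4, -0.1, -0.9]
width: 0.2
gripper_force: 0.0
the job is handed in; nothing more can be done
None
```

The windowed plate now sticks out about 30 mm past the rack's open end, flat in its channel; in the pictures the plain plate and screwdriver are unmoved, the arm hid the jar and tin in the last one, and the job was handed in at about 10 s.

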